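# Close and start the sample centrifuge

### The arm

A 6-joint arm with a two-finger parallel gripper is mounted at the origin on the work surface. World frame = base frame: x ahead of the robot, y to its left, z up, the work surface at z = 0. Lengths are in m, angles in degrees, forces in N, time in s.
With the tool pointing down it reaches from about 0.4 to 0.825 m from the base axis. Payload 7 kg.
Tool frame: the origin (TCP) lies on the front face of the gripper's body, between the roots of the fingers; the fingertips stand 66 mm ahead of it and the grasp point (between the pads) lies 47 mm ahead of it; z points along the fingers, y is the line along which they close (so a half turn about z gives the same grasp; the last joint's range is limited). The gripper opens to 88 mm and grips with 3 to 60 N. Pads are 19 mm wide; open, the fingers measure 130 mm over their backs; the gripper's body (78 mm by 193 mm) begins 47 mm behind the grasp point.
Start: joints at [-54.769, 20.546, 0.682, 0, -70.136, -16.507], TCP at [0.217, -0.639, 0.292] pointing down, gripper open.
Joint ranges: [-176.03, 176.03], [-82.01, 121.73], [-58.28, 71.71], [-173.87, 95.51], [-174.79, -0.11], [-173.66, 173.66]. Speed limits (degrees/s): [136.94, 136.94, 172.46, 180, 180, 180].

### API

Orientations are given as [roll, pitch, yaw] about the fixed x, y, z axes, in that order (R = Rz(yaw) Ry(pitch) Rx(roll)).
In Python, from plant import ctrl gives the robot as it stands.
- The arm moves only by the tool send_rows, never from a script. Its argument "deltas" is a list of rows, each a list of 2 entries, a list of its own where there are three numbers: the shift along the tool's x, y, z each as a share of 800 mm, from -1 to 1, then the turn about the tool's z as a share of 90 degrees, from -1 to 1. A call has exactly 5 rows; each row is the pose to reach, as a shift and turn from the pose commanded when the call began, along the tool's axes at that moment; what a row does not reach only later rows make up. A row lasts 1/12 s, in which the tool goes at most 41.7 mm and 7.16 degrees, less where a joint would pass 70% of its speed; a pose out of reach is approached as far as the arm can. A call with a number of a shift or a turn outside -1 to 1 is refused whole. A call with a gripper value outside its range is refused whole. "gripper" is the opening, from 0 (shut) to 1 (fully open), set as the call begins (left out, the last holds). The fingers move at their own pace and stop on an object; the grip force is fixed at half the most. Time passes only in rows, so rows that repeat a pose let the fingers close, or fill a call up. It gives the time, the measured TCP pose, the force, the opening and the grip force at its end, in the units of the state.
- ctrl.get_obs(): the state, without advancing time (a new reading comes with each control period).
- ctrl.snapshot(name): name is "scene" or "top" or "wrist"; returns a dict with "color" (384x512x3 uint8, red, green, blue), "vertical_fov" (degrees; the focal length in pixels is half the picture's height over the tangent of half this angle, whatever the lens; pixels are square), "cx", "cy" (the principal point, pixels), "k1" (the pictures are not rectified: a ray, as slopes to the right and down, at radius r is drawn at 1 + k1 r^2 times it, then the intrinsics apply), "rvec" (rotation vector, rad) and "tvec" (3), from world to camera coordinates, as OpenCV has them. Camera axes: x right, y down, z forward; pixel columns grow to the right and rows downward; lengths in m; the calibration is good to about 2 mm. A picture is of the moment at which its call begins. There is no depth.
- ctrl.close_job(): hands the job in; it is judged then, once.
Trained networks look in a picture, given as the dict that the camera call returned (one of the last four; its "shot" number tells which), for a name from the list of things; names that differ only in an ending like _2 or _b are one class to them, and where a whole thing is asked for, a point or a joint stands for the part that bears it (a point fixed in the world has none). Each returns a list of dicts, best first, with "conf" (0 to 1); they miss things now and then, are a little off and sometimes report something else, mostly with a low value. They report only what shows in the picture. A call takes as long as a camera call. They do not tell look-alikes from the thing itself.
- ctrl.boxes_of(picture, thing): "xy" ([column, row] as shares, 0 to 1, of the picture: columns of its width, rows of its height, amid what is visible of it).
- ctrl.cut_out(picture, thing): "pixels" (384x512 bool, what is visible of it) and "xy" ([column, row] as shares, 0 to 1, of the picture: columns of its width, rows of its height, amid what is visible of it).
The state is a dict: "clock": time; "joint_pos": joint angles; "qvel": joint speeds; "tau": joint torques, N m; "tool_pos": TCP position; "orientation": TCP orientation; "force": force on the tool from outside, world axes, zero at the start; "moment": the same for the moment, N m; "opening": finger opening in m; "gripper_force": force on a finger pad.
Only numpy, scipy, OpenCV 4.12 (cv2) and the standard library are available. Lean on these libraries where they do the work, as an engineer would, in place of code of your own. Each camera call takes 0.05 s, during which the arm holds its last target. There are 200 camera calls.

### The job

Close the blood-sample centrifuge with its loose lid: hold the lid by its bar handle, lower its two side pins through the notches of the collar, and twist it clockwise, as seen from above, right up to the stop so that it is cammed down tight. Only then press the start button fully down and let it come back up. Leave the other things on the table where they stand.

Things in the scene. Friction and masses are not known exactly. Their poses are not given: they have to be found in the camera images.
- centrifuge: White bench centrifuge fixed to the table, 240 (x) x 200 (y) mm, flat deck 110 mm above the table. Origin: centre of its underside; x from its front (grey control strip) to its rear, y to its left, z up. A round aluminium collar stands on the deck, 35 mm behind the origin. When the lid is home its bar is parallel to this y axis.
- collar (a point): Centre of the collar at the height of its top, 31 mm above the deck; axes as the centrifuge. Collar outer radius 66 mm; its lip (top layer) reaches inward to radius 49 mm. Under the lip, clockwise of each notch, a ramp presses from about 40 degrees of turn, level from 62 degrees, solid stop at 75 degrees; anticlockwise is blocked.
- notch (a point): Middle of the rear notch of the lip, at the collar's top height, 54.5 mm from the collar's centre; the other notch lies opposite. The line through them is 15 degrees clockwise (seen from above) of the centrifuge's x axis. Each is 34 degrees wide and open out to radius 60 mm, so a lid pin has about 12 degrees of play each way.
- gasket (a joint): Sag of the black sprung rubber ring inside the collar (outer radius 47 mm, top 17 mm below the collar's top), m: 0 free, 0.006 at most; about 1.8 N per mm. The lid rests on it and is pressed into it by the ramps. Twisting the lid to the stop takes under 1 N m; it stays as left.
- lid: Loose lid, 0.2 kg, flat on a shallow steel tray, handle up. Aluminium disc, radius 46, 13 mm thick; two steel pins, 8 mm thick, stick out opposite each other along the lid's x axis to radius 56 mm, 5 mm above the underside. Origin: centre of underside; z up. Half a turn makes no difference. Resting on the gasket its origin is about 18 mm below the collar's top, locked about 20 to 20.5 mm.
- bar_grip (a point): Point inside the lid's handle bar, 41 mm above the lid's underside, on its axis. The bar is a black upright web across the lid, in line with the pins (lid's x axis): 80 mm long, 18 mm thick, from the disc (13 mm) up to 56 mm above the underside.
- start_top (a point): Centre of the top of the round push button, 26 mm across, on the control strip at the machine's front right corner (as seen by the robot). It is pressed straight down, fully down (6 mm) at 5 N, and springs back.
- start (a joint): Travel of the start button, m: 0 up, 0.006 fully down.
- forceps: Small steel forceps, about 110 mm long, lying on the tray beside the lid. Bystander. Origin at its middle.
- tape: Roll of white paper tape, radius 30, 25 mm high, standing flat on the table between machine and tray. Bystander. Origin: centre of underside.
- spray: Closed plastic bottle, radius 28, 150 mm high, standing at the back. Bystander. Origin: centre of underside.
- tube_rack: White rack with blood tubes, 60 x 160 x 86 mm, at the back. Bystander. Origin: centre of underside.
- pot: White plastic pot, radius 38, 60 mm high, at the right. Bystander. Origin: centre of underside.
Things that resemble listed ones, but are neither listed nor needed, are in the scene too. Leave any pink look-alike of the lid alone.

How it is judged:
By the outcome, as a careful person would: the job done as asked, in the order asked, and still so for the second after the job is handed in, with the robot touching nothing.
It also fails if it takes over 54 s, if anything falls off the work surface, if the arm or the gripper's body presses on something with over 40 N, if the wrist force passes 120 N, or if a joint passes its speed limit or range.

## Working session

There is one attempt and no reset: what is moved stays moved. The work goes in short steps, Python scripts to look and compute and a tool call to move; the robot and the scene stay as the last step left them, time stands still between calls to the robot, and variables do not carry over. Pictures are saved under pics/ and viewed, at most 10 in all, crops included, and the job is handed in when it is done.

Besides the shell and the picture viewer there is one more tool, called after "Emit:" as a command line: name --argument value ..., lists and objects as JSON in quotes. send_rows: Moves the arm, as the interface text tells. Shift numbers are shares of 800 mm and turn numbers shares of 90 degrees, none past 1 either way. Its arguments: {"type":"object","properties":{"deltas":{"type":"array","items":{"type":"array"}},"gripper":{"type":"number"}},"required":["deltas"]}

```bash
ls; mkdir -p pics; cat > h.py <<'E'
import numpy as np, cv2
from plant import ctrl
from scipy.spatial.transform import Rotation as R
def K(p):
    f=192/np.tan(np.radians(p["vertical_fov"])/2); return f
def ray(p,uv):
    f=K(p); d=(np.array(uv,float)-[p["cx"],p["cy"]])/f
    u=d.copy()
    for _ in range(30): u=d/(1+p["k1"]*(u@u))
    M=R.from_rotvec(np.ravel(p["rvec"])).as_matrix(); t=np.ravel(p["tvec"])
    return -M.T@t, M.T@np.r_[u,1]
def at(p,uv,z):
    o,d=ray(p,uv); return o+d*(z-o[2])/d[2]
def proj(p,X):
    M=R.from_rotvec(np.ravel(p["rvec"])).as_matrix(); c=M@np.array(X)+np.ravel(p["tvec"])
    u=c[:2]/c[2]; return u*(1+p["k1"]*(u@u))*K(p)+[p["cx"],p["cy"]]
def save(p,n,crop=None,s=1):
    im=p["color"][:,:,::-1]
    if crop: a,b,c,d=crop; im=im[b:d,a:c]
    cv2.imwrite("pics/"+n,cv2.resize(im,None,fx=s,fy=s,interpolation=cv2.INTER_CUBIC))
E
python3 - <<'E'
from h import *
import pickle
P={n:ctrl.snapshot(n) for n in("scene","top")}
for n,p in P.items():
    save(p,n+".png",s=1.5)
    print(n,p["vertical_fov"],p["k1"],ray(p,(256,192))[0])
    for t in("centrifuge","collar","lid","bar_grip","start_top","notch","gasket","forceps","tape","spray","tube_rack","pot"):
        try:
            for r in ctrl.boxes_of(p,t): print(" ",t,np.round(r["xy"]*np.array([512,384])),round(r["conf"],2),at(p,r["xy"]*np.array([512,384]),{"lid":.03,"bar_grip":.05,"start_top":.115,"collar":.141}.get(t,.05))[:2].round(3))
        except Exception as e: print(t,e)
pickle.dump(P,open("P.pkl","wb"))
o=ctrl.get_obs();print(o["tool_pos"],o["orientation"],o["opening"],o["clock"])
E
```

```text
pics
scene 42.18278141809874 -0.20783140505335224 [ 1.57031997 -0.22881816  1.02636693]
  centrifuge [351. 191.] 0.84 [0.518 0.227]
  collar [347. 191.] 0.61 [0.617 0.175]
  lid [218. 237.] 0.9 [ 0.631 -0.181]
  bar_grip [164. 171.] 0.82 [ 0.344 -0.324]
  bar_grip [226. 236.] 0.66 [ 0.649 -0.162]
  start_top [181. 224.] 0.62 [ 0.652 -0.277]
  start_top [337. 150.] 0.59 [0.401 0.21 ]
  notch [352. 189.] 0.77 [0.513 0.232]
  gasket [350. 170.] 0.59 [0.425 0.253]
  gasket [349. 190.] 0.35 [0.513 0.225]
  forceps [182. 225.] 0.57 [ 0.589 -0.279]
  tape [274. 188.] 0.73 [0.474 0.003]
  tape [241. 279.] 0.25 [ 0.8  -0.14]
  spray [336. 262.] 0.95 [0.781 0.108]
  tube_rack [240. 279.] 0.62 [ 0.8   -0.144]
  pot [118. 237.] 0.74 [ 0.61  -0.454]
top 52.21455117673828 0.021098133313075265 [ 0.3894735  -0.10249288  1.11530274]
  centrifuge [132. 212.] 0.57 [0.521 0.242]
  collar [134. 213.] 0.65 [0.509 0.207]
  collar [319. 206.] 0.58 [ 0.523 -0.257]
  lid [281. 183.] 0.96 [ 0.603 -0.167]
  lid [341. 289.] 0.78 [ 0.312 -0.325]
  bar_grip [279. 181.] 0.76 [ 0.605 -0.161]
  bar_grip [340. 290.] 0.7 [ 0.313 -0.317]
  start_top [135. 214.] 0.36 [0.508 0.212]
  notch [136. 214.] 0.65 [0.517 0.23 ]
  gasket [122. 193.] 0.7 [0.576 0.273]
  forceps [135. 212.] 0.7 [0.523 0.235]
  forceps [317. 202.] 0.48 [ 0.546 -0.265]
  tape [213. 248.] 0.58 [0.422 0.018]
  tape [280. 182.] 0.33 [ 0.602 -0.164]
  spray [182. 119.] 0.89 [0.787 0.113]
  spray [133. 212.] 0.2 [0.521 0.239]
  tube_rack [267. 122.] 0.55 [ 0.777 -0.129]
  pot [133. 212.] 0.74 [0.522 0.238]
  pot [385. 183.] 0.71 [ 0.598 -0.454]
[ 0.21664872 -0.63925513  0.29217592] [ 1.79999672e+02 -5.10527042e-04 -1.61275999e+02] 0.08729970743994026 1.3
```

View pics/top.png

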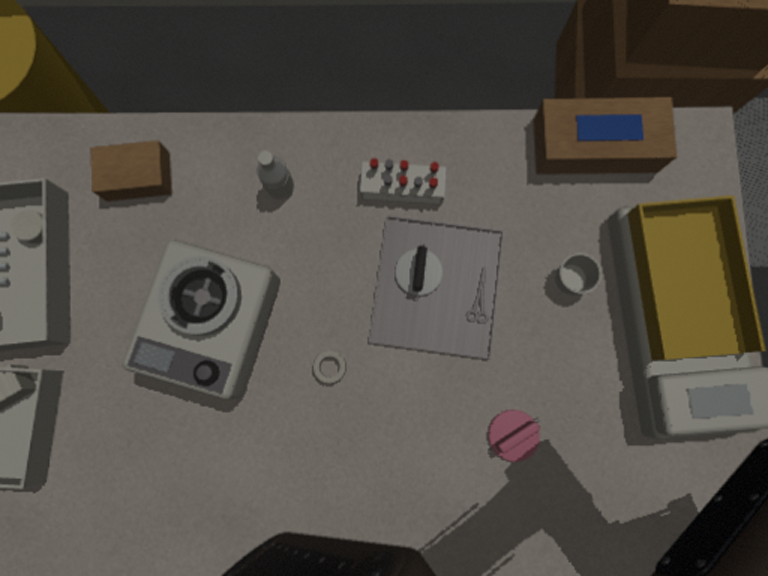

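View pics/scene.png

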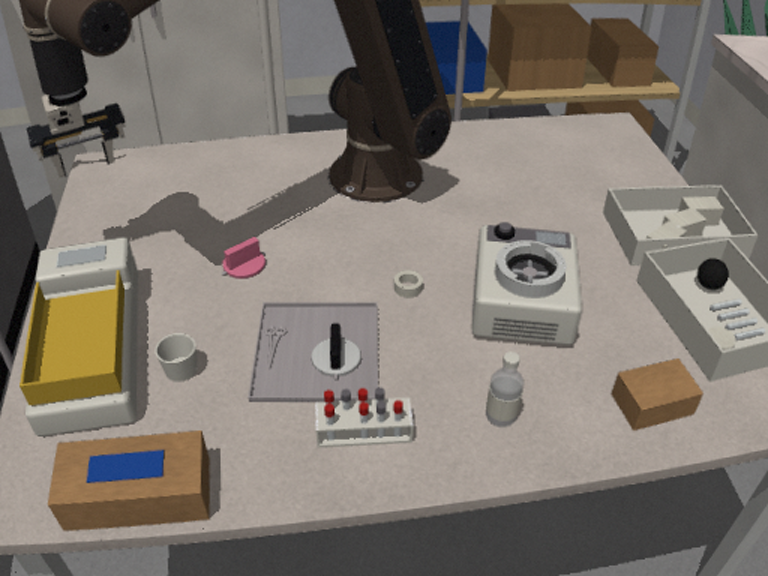

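The white disc with a black bar at top px (280,181) is the lid. The look-alike is the pink disc with a bar at (341,290), which I'll leave alone. The button is the black round on the strip at (137,248). Next: a close crop and finer measurements.

```bash
python3 - <<'E'
from h import *
p=ctrl.snapshot("top"); s=ctrl.snapshot("scene")
im=p["color"][:,:,::-1]
a=cv2.resize(im[140:240,245:345],None,fx=4,fy=4,interpolation=cv2.INTER_CUBIC)
b=cv2.resize(im[155:280,75:200],(400,400),interpolation=cv2.INTER_CUBIC)
cv2.imwrite("pics/crop1.png",np.hstack([a,b]))
for n,q in(("top",p),("scene",s)):
  for t,z in(("lid",.013),("bar_grip",.058),("start_top",.12),("centrifuge",.11),("collar",.141)):
    for r in ctrl.cut_out(q,t)[:2]:
      m=r["pixels"].astype(np.uint8); ys,xs=np.nonzero(m)
      if len(xs)<20: continue
      W=np.array([at(q,(x,y),z)[:2] for x,y in zip(xs,ys)]).astype(np.float32)
      c,wh,an=cv2.minAreaRect(W)
      print(n,t,round(r["conf"],2),"px",xs.min(),xs.max(),ys.min(),ys.max(),len(xs),"c",np.round(c,3),np.round(wh,3),round(an,1))
# dark bar top by threshold around lid
for n,q,(x0,y0,x1,y1) in(("top",p,(262,155,300,205)),):
  g=q["color"].max(2)[y0:y1,x0:x1]; ys,xs=np.nonzero(g<45)
  W=np.array([at(q,(x+x0,y+y0),.056)[:2] for x,y in zip(xs,ys)]).astype(np.float32); print("bar",cv2.minAreaRect(W),len(W))
E
```

```text
top lid 0.7 px 263 295 163 199 853 c [ 0.613 -0.164] [0.092 0.095] 45.2
top lid 0.65 px 325 359 273 308 975 c [ 0.308 -0.33 ] [0.092 0.093] 86.9
top bar_grip 0.9 px 263 294 165 198 787 c [ 0.604 -0.161] [0.086 0.086] 53.5
top bar_grip 0.59 px 325 359 273 307 925 c [ 0.313 -0.32 ] [0.084 0.087] 60.4
top start_top 0.48 px 116 150 180 215 336 c [0.552 0.218] [0.085 0.089] 46.3
top start_top 0.4 px 131 142 243 253 107 c [0.422 0.204] [0.028 0.025] 89.5
top centrifuge 0.96 px 81 186 160 265 7475 c [0.513 0.215] [0.216 0.238] 73.1
top centrifuge 0.72 px 240 296 106 136 1472 c [ 0.758 -0.132] [0.151 0.081] 85.4
top collar 0.88 px 82 186 161 265 7410 c [0.511 0.206] [0.211 0.233] 72.5
top collar 0.24 px 171 195 101 132 566 c [0.76  0.093] [0.095 0.054] 26.3
scene lid 0.95 px 149 176 158 185 566 c [ 0.298 -0.332] [0.138 0.087] 0.5
scene lid 0.91 px 209 239 216 251 704 c [ 0.605 -0.172] [0.123 0.091] 24.2
scene bar_grip 0.94 px 148 175 159 185 557 c [ 0.358 -0.331] [0.129 0.084] 0.6
scene bar_grip 0.58 px 208 240 216 251 728 c [ 0.647 -0.174] [0.119 0.089] 24.5
scene start_top 0.6 px 333 340 148 154 43 c [0.41  0.205] [0.021 0.032] 74.4
scene start_top 0.24 px 104 131 222 254 716 c [ 0.682 -0.439] [0.115 0.067] 8.0
scene centrifuge 0.86 px 315 387 148 228 5153 c [0.559 0.208] [0.201 0.341] 73.1
scene collar 0.98 px 315 387 148 229 5206 c [0.595 0.194] [0.193 0.333] 73.0
bar ((0.6111155152320862, -0.16163572669029236), (0.017163706943392754, 0.08282966911792755), 83.09783172607422) 178
```

View pics/crop1.png

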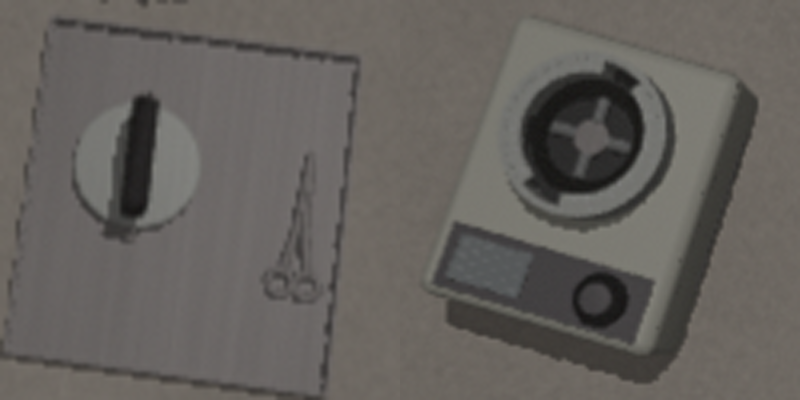

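Crop: the lid (left) has its bar along about −7° yaw, with the forceps at its right. The centrifuge (right) is yawed about −17°, with notches at crop (620,75) and (540,190) and the button at (600,300). Both choices are confirmed, so I'll move over the lid.

```bash
cat >> h.py <<'E'
def plan(p0,y0,p1,y1,n):
    """n calls from pose (p0,yaw y0) to (p1,yaw y1); prints tool-axis shares per call"""
    p0,p1=np.array(p0,float),np.array(p1,float); d=(p1-p0)/n; dy=(y1-y0)/n
    for k in range(n):
        Rm=R.from_euler("xyz",[180,0,y0+k*dy],degrees=True).as_matrix()
        print((Rm.T@d/.8).round(4).tolist(), round(-dy/90,4))
def cur():
    o=ctrl.get_obs(); print(o["clock"],"p",np.round(o["tool_pos"],4),"rpy",np.round(o["orientation"],2),"q",np.round(o["joint_pos"],1),"F",np.round(o["force"],1),"M",np.round(o["moment"],2),"op",round(o["opening"],4),round(o["gripper_force"],1)); return o
E
python3 -c "
from h import *
o=cur(); plan(o['tool_pos'],o['orientation'][2],[.60,-.163,.30],-7,5)"
```

```text
1.9 p [ 0.2167 -0.6393  0.2922] rpy [-180.     -0.   -161.27] q [-54.8  20.5   0.7   0.  -70.1 -16.5] F [-0.3 -0.1  0.7] M [0.04 0.03 0.01] op 0.0878 0.0
[-0.129, 0.082, -0.002] -0.3428
[-0.1528, 0.0042, -0.002] -0.3428
[-0.1333, -0.0747, -0.002] -0.3428
[-0.0761, -0.1325, -0.002] -0.3428
[0.0026, -0.1528, -0.002] -0.3428
```

Emit:
send_rows --deltas '[[[-0.026,0.0164,0],-0.0686],[[-0.052,0.0328,0],-0.137],[[-0.077,0.049,-0.001],-0.206],[[-0.103,0.0656,-0.002],-0.274],[[-0.129,0.082,-0.002],-0.343]]' --gripper 1

```text
clock: 2.32
tool_pos: [0.2939, -0.5432, 0.294]
orientation: [-180.0, -0.0, -130.1]
force: [0.2, -1.2, 0.6]
opening: 0.0875
gripper_force: 0.0
```

Emit:
send_rows --deltas '[[[-0.031,0.001,0],-0.0686],[[-0.061,0.002,0],-0.137],[[-0.092,0.003,-0.001],-0.206],[[-0.122,0.004,-0.002],-0.274],[[-0.153,0.004,-0.002],-0.343]]'

```text
clock: 2.73
tool_pos: [0.3708, -0.4478, 0.2957]
orientation: [-180.0, -0.0, -99.2]
force: [-0.1, 1.2, -0.8]
opening: 0.0876
gripper_force: 0.0
```

Emit:
send_rows --deltas '[[[-0.027,-0.015,0],-0.0686],[[-0.053,-0.03,0],-0.137],[[-0.08,-0.045,-0.001],-0.206],[[-0.107,-0.06,-0.002],-0.274],[[-0.133,-0.075,-0.002],-0.343]]'

```text
clock: 3.15
tool_pos: [0.4477, -0.3527, 0.2973]
orientation: [-180.0, -0.0, -68.4]
force: [-0.0, 0.8, 0.1]
opening: 0.0876
gripper_force: 0.0
```

Emit:
send_rows --deltas '[[[-0.015,-0.027,0],-0.0686],[[-0.03,-0.053,0],-0.137],[[-0.046,-0.08,-0.001],-0.206],[[-0.061,-0.106,-0.002],-0.274],[[-0.076,-0.1325,-0.002],-0.343]]'

```text
clock: 3.57
tool_pos: [0.5243, -0.2575, 0.2989]
orientation: [-180.0, -0.0, -37.5]
force: [0.3, 0.6, -0.6]
opening: 0.0875
gripper_force: 0.0
```

Emit:
send_rows --deltas '[[[0.0005,-0.031,0],-0.0686],[[0.001,-0.061,0],-0.137],[[0.0015,-0.092,-0.001],-0.206],[[0.002,-0.122,-0.002],-0.274],[[0.0026,-0.153,-0.002],-0.343]]'

```text
clock: 3.98
tool_pos: [0.601, -0.1621, 0.3005]
orientation: [180.0, -0.0, -6.6]
force: [0.5, -0.5, 0.1]
opening: 0.0877
gripper_force: 0.0
```

```bash
python3 - <<'E'
from h import *
cur(); p=ctrl.snapshot("wrist"); save(p,"w1.png",s=1.5); print(ray(p,(p["cx"],p["cy"])))
for t,z in(("lid",.02),("bar_grip",.058)):
    for r in ctrl.boxes_of(p,t): print(t,r["conf"],r["xy"]*np.array([512,384]),at(p,r["xy"]*np.array([512,384]),z))
E
```

```text
3.9833 p [ 0.601  -0.1621  0.3005] rpy [ 1.80e+02 -3.00e-02 -6.62e+00] q [  2.9  15.3  -5.6   0.  -69.   80.5] F [ 0.5 -0.5  0.1] M [-0.15  0.13 -0.01] op 0.0877 0.0
(array([ 0.67864556, -0.17018135,  0.39232234]), array([-0.28380371,  0.03191672, -0.95835107]))
lid 0.84 [256.2048 149.6064] [ 0.61395294 -0.16348462  0.02      ]
bar_grip 0.59 [257.3824 146.4192] [ 0.62355933 -0.16567916  0.058     ]
```

View pics/w1.png

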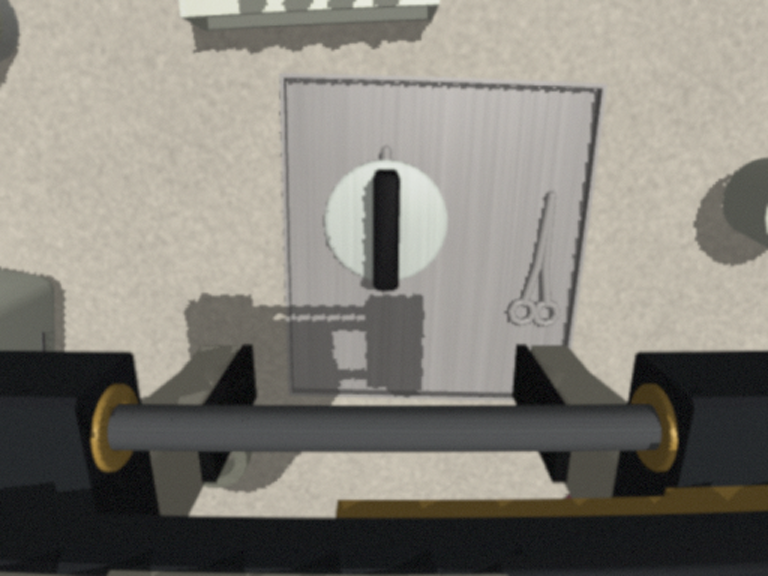

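The wrist view shows the lid at image (387,220) with its bar nearly aligned with the tool, and the forceps well clear at the right. Now I'll fit the disc and bar precisely.

```bash
python3 - <<'E'
from h import *
p=ctrl.snapshot("wrist"); g=p["color"].max(2).astype(int)
x0,y0,x1,y1=210,98,305,198
sub=g[y0:y1,x0:x1]
m=((sub>195)|(sub<45)).astype(np.uint8)
d=(sub<40).astype(np.uint8)
def big(m):
    n,l,s,_=cv2.connectedComponentsWithStats(m); k=1+np.argmax(s[1:,4]); return l==k
for tz in (0.002,):
  b=big(d); ys,xs=np.nonzero(b); print(xs.min()+x0,xs.max()+x0,ys.min()+y0,ys.max()+y0,b.sum())
  W=np.array([at(p,(x+x0,y+y0),.056+tz)[:2] for x,y in zip(xs,ys)]).astype(np.float32); print("bar",cv2.minAreaRect(W))
  mm=big(m); cs=max(cv2.findContours(mm.astype(np.uint8),0,2)[0],key=len); h=cv2.convexHull(cs)[:,0]
  W=np.array([at(p,(x+x0,y+y0),.013+tz)[:2] for x,y in h]); 
  A=np.c_[2*W,np.ones(len(W))]; c=np.linalg.lstsq(A,(W**2).sum(1),rcond=None)[0]
  print("disc",c[:2],np.sqrt(c[2]+c[:2]@c[:2]))
o,_=ray(p,(0,0)); print(o)
E
```

```text
250 265 114 192 1164
bar ((0.6159168481826782, -0.16456706821918488), (0.014685753732919693, 0.07790614664554596), 82.92369842529297)
disc [ 0.61564456 -0.16496422] 0.0439440163795629
[ 0.67885504 -0.170117    0.39152377]
```

```bash
python3 -c "
from h import *
o=cur(); plan(o['tool_pos'],o['orientation'][2],[.6158,-.1648,.15],-7.1,1)"
```

```text
4.1833 p [ 0.6005 -0.1625  0.2998] rpy [ 1.80e+02  4.00e-02 -6.92e+00] q [  2.8  15.4  -5.7  -0.  -69.   80.3] F [-0.4 -0.3  0.1] M [-0.16  0.25 -0.04] op 0.0874 0.0
[0.0194, 0.0005, 0.1873] 0.002
```

Emit:
send_rows --deltas '[[[0.01,0,0.03],0],[[0.0194,0.0005,0.07],0.002],[[0.0194,0.0005,0.11],0.002],[[0.0194,0.0005,0.15],0.002],[[0.0194,0.0005,0.187],0.002]]'

```text
clock: 4.6
tool_pos: [0.6148, -0.1663, 0.1492]
orientation: [-180.0, 0.0, -7.3]
force: [-0.3, -0.1, 0.6]
opening: 0.0878
gripper_force: 0.0
```

```bash
python3 - <<'E'
from h import *
ctrl.snapshot("wrist");p=ctrl.snapshot("wrist"); o=cur(); save(p,"w2.png")
g=p["color"].max(2); d=(g<40).astype(np.uint8)
n,l,s,c=cv2.connectedComponentsWithStats(d)
for k in range(1,n):
    if s[k,4]>300: print(s[k],c[k].round(1))
for X in([.6158,-.1648,.058],): print(proj(p,X))
plan(o['tool_pos'],o['orientation'][2],[.6158,-.1648,.091],-7.1,1)
E
```

```text
4.7 p [ 0.612  -0.166   0.1456] rpy [179.98   0.52  -7.29] q [  2.4  24.1 -14.6  -0.1 -51.8  80.4] F [0.1 0.1 0. ] M [-0.13  0.24 -0.03] op 0.0881 0.0
[ 238  147   31  124 3562] [253.2 208.8]
[136 230  34  41 819] [157.1 254.7]
[343 231  34  40 800] [354.9 255. ]
[    0   235   512   149 23723] [206.4 345.2]
[ 409  235  103   96 3774] [457.9 269.1]
[254.32875589 225.51849678]
[0.0045, -0.0021, 0.0683] -0.0021
```

View pics/w2.png

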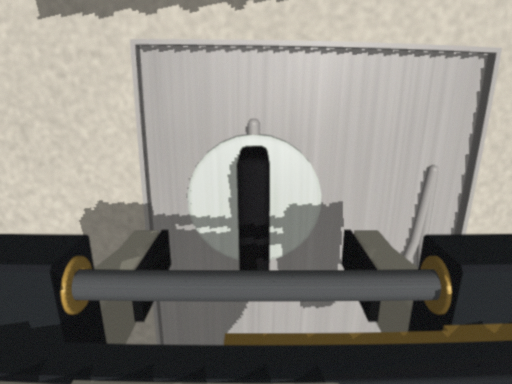

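The bar is centred between the fingers (bar column 253, finger middle about 256). The pose reading drifted slightly, so I'll recheck it before the final descent.

```bash
python3 - <<'E'
from h import *
for i in range(3): ctrl.snapshot("top"); o=cur(); print(np.round(o["qvel"],2))
plan(o['tool_pos'],o['orientation'][2],[.6158,-.1648,.091],-7.1,1)
E
```

```text
4.75 p [ 0.614  -0.1662  0.1489] rpy [179.95   0.28  -7.22] q [  2.4  23.9 -14.4  -0.  -52.   80.4] F [0.1 0.5 0.7] M [-0.1   0.11 -0.01] op 0.0875 0.0
[ 0.21 -2.72  3.73  1.38 -1.22  0.13]
4.8 p [ 0.6156 -0.1662  0.1512] rpy [ 1.7996e+02  4.0000e-02 -7.1700e+00] q [  2.4  23.8 -14.2   0.  -52.   80.4] F [ 0.6 -0.1  1.8] M [-0.11  0.11 -0.02] op 0.0878 0.0
[ 0.26 -2.02  2.06  0.55 -0.15  0.17]
4.85 p [ 0.6165 -0.166   0.1525] rpy [ 1.7998e+02 -1.2000e-01 -7.1400e+00] q [  2.4  23.7 -14.1   0.1 -52.   80.4] F [ 0.4 -0.4  0.6] M [-0.1   0.07  0.  ] op 0.0874 0.0
[ 0.33 -1.27  0.9   0.04  0.27  0.14]
[-0.0011, -0.0014, 0.0769] -0.0004
```

Emit:
send_rows --deltas '[[[0,-0.001,0.02],0],[[0,-0.001,0.045],0],[[0,-0.001,0.062],0],[[0,-0.001,0.07],0],[[0,-0.001,0.074],0]]'

```text
clock: 5.27
tool_pos: [0.6165, -0.1648, 0.0926]
orientation: [-180.0, -0.1, -7.1]
force: [-0.3, -0.6, 0.4]
opening: 0.0875
gripper_force: 0.0
```

Emit:
send_rows --deltas '[[[0,0,0],0],[[0,0,0],0],[[0,0,0],0],[[0,0,0],0],[[0,0,0],0]]' --gripper 0

```text
clock: 5.68
tool_pos: [0.6161, -0.1646, 0.0921]
orientation: [-180.0, -0.1, -7.1]
force: [-0.5, -0.1, -0.3]
opening: 0.0599
gripper_force: 0.0
```

Emit:
send_rows --deltas '[[[0,0,0],0],[[0,0,0],0],[[0,0,0],0],[[0,0,0],0],[[0,0,0],0]]'

```text
clock: 6.1
tool_pos: [0.6157, -0.1646, 0.0913]
orientation: [180.0, 0.0, -7.1]
force: [-0.1, -0.2, -0.5]
opening: 0.0264
gripper_force: 0.0
```

Emit:
send_rows --deltas '[[[0,0,0],0],[[0,0,0],0],[[0,0,0],0],[[0,0,0],0],[[0,0,0],0]]'

```text
clock: 6.52
tool_pos: [0.6157, -0.1646, 0.0913]
orientation: [180.0, 0.0, -7.1]
force: [0.8, -1.0, -0.2]
opening: 0.0179
gripper_force: 30.0
```

Emit:
send_rows --deltas '[[[0,0,-0.01],0],[[0,0,-0.03],0],[[0,0,-0.055],0],[[0,0,-0.075],0],[[0,0,-0.085],0]]'

```text
clock: 6.93
tool_pos: [0.6166, -0.1646, 0.162]
orientation: [-180.0, -0.2, -7.1]
force: [0.3, -0.5, -1.8]
opening: 0.0175
gripper_force: 30.0
```

```bash
python3 - <<'E'
from h import *
cur()
p=ctrl.snapshot("top"); save(p,"top2.png",(70,150,200,280),4.6)
w=ctrl.snapshot("wrist"); save(w,"w3.png",(150,90,350,290),3)
cur()
E
```

```text
6.9333 p [ 0.6166 -0.1646  0.162 ] rpy [-1.7999e+02 -1.6000e-01 -7.0900e+00] q [  2.6  23.1 -13.6   0.  -53.1  80.3] F [ 0.3 -0.5 -1.8] M [-0.14  0.02 -0.05] op 0.0175 30.0
7.0333 p [ 0.6165 -0.1645  0.1612] rpy [-179.98   -0.18   -7.1 ] q [  2.6  23.2 -13.7   0.  -52.9  80.3] F [ 0.8  0.1 -2.3] M [-0.06  0.11  0.03] op 0.0177 30.0
```

View pics/top2.png

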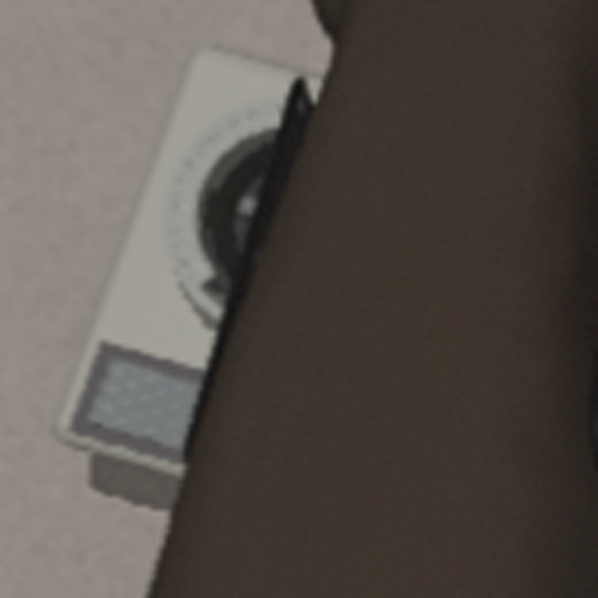

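View pics/w3.png

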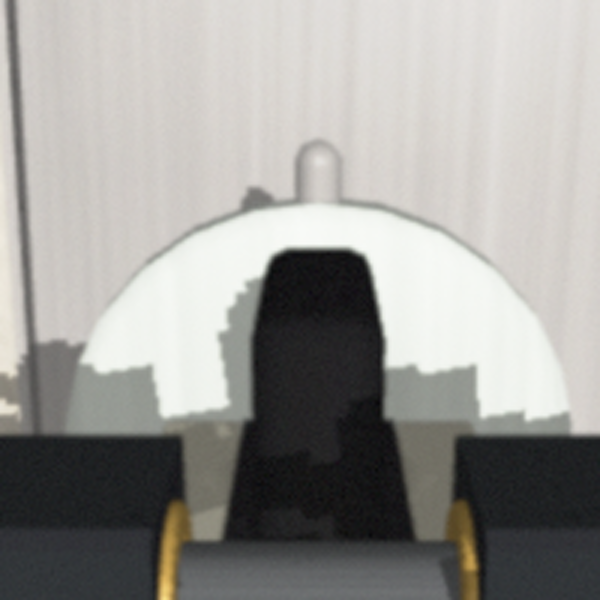

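The lid is held squarely, centred on the bar with the pin in line. The top camera is now blocked by the arm, so I'll use the first top picture for a rough collar position and refine it with the wrist camera.

```bash
python3 - <<'E'
from h import *
import pickle
p=pickle.load(open("P.pkl","rb"))["top"]
def ft(q,z):
    return at(p,q,z).round(4)
b=lambda x,y:((x-400)/3.2+75,y/3.2+155)
c=ft(b(590,137),.141); print("collar",c,"n",ft(b(621,76),.141),ft(b(541,190),.141),"btn",ft(b(600,298),.12))
print("strip",ft(b(455,222),.11),ft(b(655,282),.11),ft(b(635,342),.11))
a=np.radians(-32); t=c[:2]-.1*np.array([np.cos(a),np.sin(a)])
o=cur(); plan([*o['tool_pos']],o['orientation'][2],[*t,.30],-32,4); print(t)
E
```

```text
collar [0.5466 0.2085 0.141 ] n [0.5955 0.1862 0.141 ] [0.5049 0.2447 0.141 ] btn [0.4217 0.2011 0.12  ]
strip [0.4833 0.3232 0.11  ] [0.4343 0.161  0.11  ] [0.3874 0.1749 0.11  ]
7.0333 p [ 0.6165 -0.1645  0.1612] rpy [-179.98   -0.18   -7.1 ] q [  2.6  23.2 -13.7   0.  -52.9  80.3] F [ 0.8  0.1 -2.3] M [-0.06  0.11  0.03] op 0.0177 30.0
[-0.0644, -0.1261, -0.0434] 0.0692
[-0.0777, -0.1184, -0.0434] 0.0692
[-0.0901, -0.1093, -0.0434] 0.0692
[-0.1014, -0.0989, -0.0434] 0.0692
[0.46179519 0.26149193]
```

Emit:
send_rows --deltas '[[[-0.009,-0.018,-0.015],0.01],[[-0.022,-0.044,-0.03],0.024],[[-0.036,-0.07,-0.04],0.04],[[-0.05,-0.098,-0.043],0.055],[[-0.0644,-0.1261,-0.043],0.069]]'

```text
clock: 7.45
tool_pos: [0.5764, -0.0573, 0.1934]
orientation: [-180.0, 0.0, -13.4]
force: [1.4, 0.7, -2.1]
opening: 0.0181
gripper_force: 30.0
```

Emit:
send_rows --deltas '[[[-0.0155,-0.024,-0.009],0.014],[[-0.031,-0.047,-0.017],0.028],[[-0.0466,-0.071,-0.026],0.042],[[-0.062,-0.095,-0.035],0.055],[[-0.0777,-0.1184,-0.043],0.069]]'

```text
clock: 7.87
tool_pos: [0.5374, 0.0493, 0.2273]
orientation: [179.9, 0.1, -19.6]
force: [0.2, -0.5, -2.0]
opening: 0.0178
gripper_force: 30.0
```

Emit:
send_rows --deltas '[[[-0.018,-0.022,-0.009],0.014],[[-0.036,-0.044,-0.017],0.028],[[-0.054,-0.066,-0.026],0.042],[[-0.072,-0.087,-0.035],0.055],[[-0.09,-0.109,-0.043],0.069]]'

```text
clock: 8.28
tool_pos: [0.4987, 0.1554, 0.2618]
orientation: [179.9, 0.1, -25.8]
force: [-0.2, 0.9, -3.0]
opening: 0.0176
gripper_force: 30.0
```

Emit:
send_rows --deltas '[[[-0.03,-0.029,-0.013],0.02],[[-0.058,-0.056,-0.024],0.038],[[-0.08,-0.077,-0.034],0.055],[[-0.095,-0.093,-0.041],0.066],[[-0.101,-0.099,-0.044],0.069]]'

```text
clock: 8.7
tool_pos: [0.4605, 0.2631, 0.2975]
orientation: [180.0, 0.0, -31.9]
force: [2.1, 0.8, -2.0]
opening: 0.0179
gripper_force: 30.0
```

```bash
python3 - <<'E'
from h import *
for i in range(3): ctrl.snapshot("top")
p=ctrl.snapshot("wrist"); cur(); save(p,"w4.png",s=1.5)
import pickle; pickle.dump(p,open("w4.pkl","wb"))
for X in([.5466,.2085,.141],[.4217,.2011,.12]): print(proj(p,X))
for t,z in(("collar",.141),("notch",.141),("start_top",.122)):
    for r in ctrl.boxes_of(p,t): print(t,r["conf"],r["xy"]*np.array([512,384]),at(p,r["xy"]*np.array([512,384]),z))
E
```

```text
8.9 p [0.461  0.2605 0.2967] rpy [ 1.799e+02  3.000e-02 -3.192e+01] q [ 50.7   6.7 -17.1  -0.  -66.3   7.4] F [-0.2 -0.9 -2.3] M [-0.03  0.18 -0.02] op 0.0175 30.0
[255.82735732  53.10945318]
[343.8816242 188.7225368]
collar 0.76 [258.0992  84.096 ] [0.52852669 0.217884   0.141     ]
notch 0.62 [256.7168  87.5904] [0.52704313 0.21993283 0.141     ]
start_top 0.83 [342.9888 190.5024] [0.42153203 0.20257408 0.122     ]
```

View pics/w4.png

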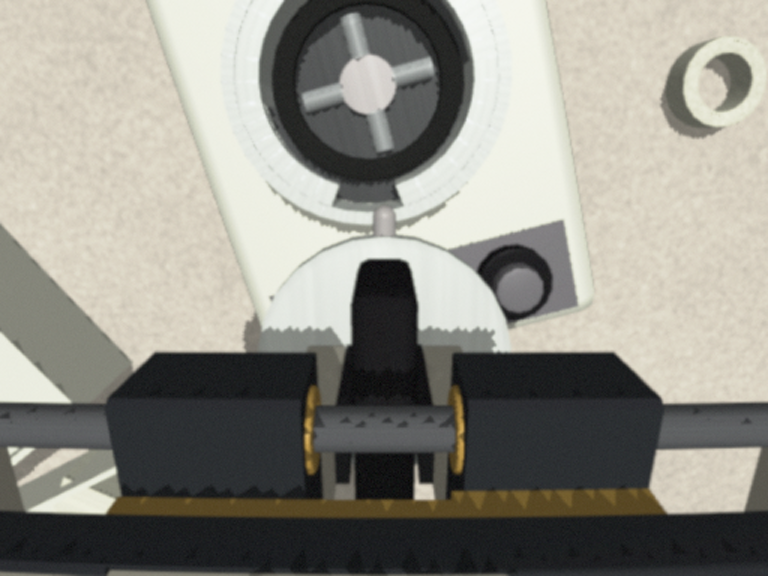

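The wrist view shows the collar and rotor at about (367,85), the front notch at (367,195) nearly in line with the lid pin at (385,222), and the button at (518,285). Now a rectified fit of the lip circle, notch and yaw.

```bash
cat > fit.py <<'E'
from h import *
def fitcollar(p,c0,z=.141,rng=(40,60)):
    g=cv2.cvtColor(p["color"],cv2.COLOR_RGB2GRAY).astype(np.float32)
    def samp(c,r,a):
        u,v=proj(p,[c[0]+r*np.cos(a),c[1]+r*np.sin(a),z])
        if not(0<=u<511 and 2<=v<383): return np.nan
        i,j=int(v),int(u);fu,fv=u-j,v-i
        q=g[i:i+2,j:j+2]; return float(np.r_[1-fv,fv]@q@np.r_[1-fu,fu])
    c=np.array(c0[:2]); rs=np.arange(rng[0],rng[1],.5)/1e3
    for it in range(4):
        pts=[]
        for a in np.radians(np.arange(0,360,3)):
            pr=np.array([samp(c,r,a) for r in rs])
            if np.isnan(pr).any(): continue
            d=pr[4:]-pr[:-4]; k=np.argmax(d)
            if d[k]>40: pts.append([a,rs[k+2]])
        P=np.array(pts); keep=abs(P[:,1]-np.median(P[:,1]))<.0035; Q=P[keep]
        W=c+Q[:,1:]*np.c_[np.cos(Q[:,0]),np.sin(Q[:,0])]
        A=np.c_[2*W,np.ones(len(W))]; s=np.linalg.lstsq(A,(W**2).sum(1),rcond=None)[0]
        c=s[:2]; r=np.sqrt(s[2]+c@c)
    res=np.hypot(*(W-c).T)-r
    print("collar",c.round(4),"r",r.round(4),len(Q),"rms",res.std().round(5))
    for rr in(.0525,.0545,.057):
        al=np.arange(80,221,1.); v=np.array([samp(c,rr,np.radians(a)) for a in al]); 
        dk=al[v<.5*(np.nanmedian(v))]; print("notch dark",rr,dk.min() if len(dk) else None,dk.max() if len(dk) else None,len(dk),np.nanmedian(v))
    return c
E
python3 - <<'E'
from fit import *
import pickle; p=pickle.load(open("w4.pkl","rb"))
fitcollar(p,[.5466,.2085])
# strip edges (grey) : right end corner pixels
for uv in((563,220),(578,305),(590,305)): print(at(p,np.array(uv)/1.5,.11).round(4))
print("deck edge",at(p,np.array((545,5))/1.5,.11),at(p,np.array((582,225))/1.5,.11), "btn",at(p,np.array((518,286))/1.5,.122))
# button: pose
E
```

```text
collar [0.5511 0.2153] r 0.0486 72 rms 0.00021
notch dark 0.0525 133.0 163.0 31 233.79274000400065
notch dark 0.0545 133.0 164.0 32 232.0005578739647
notch dark 0.057 133.0 163.0 2 232.02866672612944
[0.436  0.1613 0.11  ]
[0.3869 0.1758 0.11  ]
[0.3832 0.1698 0.11  ]
deck edge [0.53710499 0.12026714 0.11      ] [0.42793281 0.15353447 0.11      ] btn [0.42039012 0.20100497 0.122     ]
```

```bash
python3 - <<'E'
from fit import *
import pickle; p=pickle.load(open("w4.pkl","rb"))
T=np.array([.461,.2605,.2967]); Rm=R.from_euler("xyz",[180,0,-31.92],degrees=True).as_matrix()
for h in (.088,.090):
    for n,x in(("pin tip",[.056,0,h-.005]),("rim front",[.046,0,h-.013]),("bar end top",[.040,0,h-.056]),("rim R45",[.0325,.0325,h-.013]),("rim L45",[.0325,-.0325,h-.013])):
        print(h,n,(proj(p,T+Rm@np.array(x))*1.5).round(1))
try:
    import builtins; q=pickle.load(open("P.pkl","rb"))["top"]; fitcollar(q,[.5505,.214])
except Exception as e: print(e)
g=cv2.cvtColor(p["color"],cv2.COLOR_RGB2GRAY); print(g[125:165,257])
E
```

```text
0.088 pin tip [387.4 197.2]
0.088 rim front [387.5 230.8]
0.088 bar end top [389.  286.1]
0.088 rim R45 [484.  270.5]
0.088 rim L45 [290.7 270.5]
0.09 pin tip [387.3 196.5]
0.09 rim front [387.5 229.6]
0.09 bar end top [388.9 283.8]
0.09 rim R45 [482.9 269. ]
0.09 rim L45 [291.8 268.9]
collar [0.5516 0.2159] r 0.0485 13 rms 0.0004
notch dark 0.0525 134.0 161.0 28 113.79024527910599
notch dark 0.0545 134.0 162.0 29 115.5343447171903
notch dark 0.057 135.0 161.0 22 114.50124516721866
[ 86  84  85  83  85  84  85  87  94 117 130 132 138 155 169 177 186 194
 202 199 190 184 184 185 184 185 184 183 185 185 184 179 180 210 228 231
 232 235 235 237]
```

The top camera agrees (0.5516, 0.2159), and the notch line is at −32°. In the wrist image the held lid sits about 1.5 mm short of prediction, so I'll correct for that and move above the collar.

```bash
python3 - <<'E'
from h import *
o=cur(); plan(o['tool_pos'],o['orientation'][2],[.5519,.2145,.250],-32,1)
E
```

```text
9.05 p [0.4614 0.2601 0.2971] rpy [ 1.7994e+02  1.0000e-02 -3.2000e+01] q [ 50.6   6.7 -17.1  -0.  -66.3   7.4] F [ 0.7 -1.4 -2.5] M [-0.05  0.12 -0.02] op 0.018 30.0
[0.1261, -0.0116, 0.0589] 0.0
```

Emit:
send_rows --deltas '[[[0.025,-0.002,0.01],0],[[0.06,-0.006,0.025],0],[[0.09,-0.009,0.04],0],[[0.114,-0.011,0.053],0],[[0.126,-0.0116,0.059],0]]'

```text
clock: 9.47
tool_pos: [0.553, 0.2135, 0.2484]
orientation: [179.9, 0.1, -32.1]
force: [-0.8, -0.8, -3.0]
opening: 0.0177
gripper_force: 30.0
```

Emit:
send_rows --deltas '[[[0,0,0],0],[[0,0,0],0],[[0,0,0],0],[[0,0,0],0],[[0,0,0],0]]'

```text
clock: 9.88
tool_pos: [0.5514, 0.2161, 0.2514]
orientation: [-179.9, -0.0, -31.9]
force: [0.2, -0.0, -1.6]
opening: 0.0179
gripper_force: 30.0
```

```bash
python3 - <<'E'
from h import *
ctrl.snapshot("wrist");w=ctrl.snapshot("wrist");s=ctrl.snapshot("scene");o=cur(); plan(o['tool_pos'],o['orientation'][2],[.5519,.2145,.232],-32,1)
a=cv2.resize(w["color"][60:260,156:356,::-1],(400,400),interpolation=cv2.INTER_CUBIC)
b=cv2.resize(s["color"][110:210,300:400,::-1],(400,400),interpolation=cv2.INTER_CUBIC)
cv2.imwrite("pics/c5.png",np.hstack([a,b]))
E
```

```text
10.0333 p [0.5515 0.2161 0.2511] rpy [-1.7995e+02 -1.0000e-02 -3.1900e+01] q [ 40.3  14.5 -13.5  -0.  -62.   17.8] F [-1.1  0.3 -1.8] M [-0.07  0.14  0.02] op 0.0178 30.0
[0.0015, 0.0014, 0.0239] 0.0011
```

View pics/c5.png

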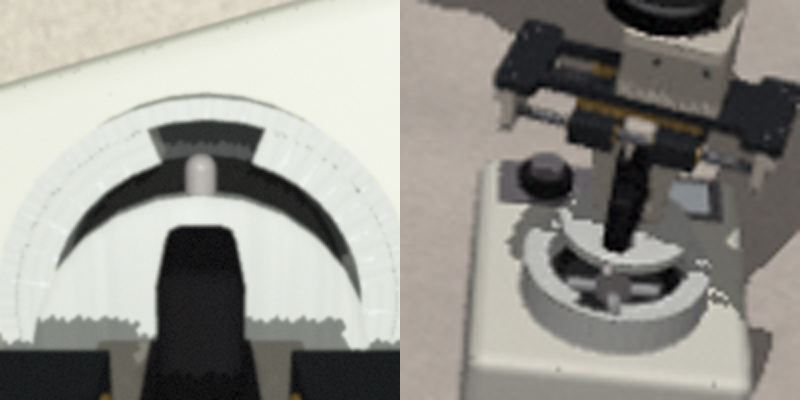

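The left half shows the lid pin inside the notch's angular range, slightly left of its middle (200 against 207). I'll shift about 1 mm in +x and +y of the tool and lower gently, watching the force.

Emit:
send_rows --deltas '[[[0.001,0.001,0.007],0],[[0.0015,0.0017,0.014],0],[[0.0015,0.0017,0.021],0],[[0.0015,0.0017,0.027],0],[[0.0015,0.0017,0.031],0]]'

```text
clock: 10.45
tool_pos: [0.5518, 0.2136, 0.2246]
orientation: [179.9, 0.0, -32.0]
force: [0.4, 0.4, -2.8]
opening: 0.0176
gripper_force: 30.0
```

```bash
python3 - <<'E'
from h import *
cur()
for i in range(2): ctrl.snapshot("top")
cur()
E
```

```text
10.45 p [0.5518 0.2136 0.2246] rpy [ 1.7993e+02  3.0000e-02 -3.1960e+01] q [ 40.1  15.8 -15.5  -0.  -58.8  18. ] F [ 0.4  0.4 -2.8] M [-0.07  0.14  0.02] op 0.0176 30.0
10.55 p [0.5518 0.2136 0.2247] rpy [ 1.7991e+02  4.0000e-02 -3.1960e+01] q [ 40.1  15.8 -15.4  -0.  -58.9  18. ] F [-0.2 -0.3 -2.2] M [-0.06  0.21  0.01] op 0.0178 30.0
```

Emit:
send_rows --deltas '[[[0,-0.0003,0.003],0],[[0,-0.0005,0.006],0],[[0,-0.0005,0.009],0],[[0,-0.0005,0.011],0],[[0,-0.0005,0.0125],0]]'

```text
clock: 10.97
tool_pos: [0.5523, 0.2142, 0.2156]
orientation: [180.0, 0.0, -31.9]
force: [0.2, -0.1, -1.7]
opening: 0.0178
gripper_force: 30.0
```

Emit:
send_rows --deltas '[[[0,0,0.001],0],[[0,0,0.002],0],[[0,0,0.003],0],[[0,0,0.003],0],[[0,0,0.003],0]]'

```text
clock: 11.38
tool_pos: [0.5523, 0.2142, 0.2134]
orientation: [-180.0, -0.0, -31.9]
force: [0.4, -0.5, -2.7]
opening: 0.0179
gripper_force: 30.0
```

Emit:
send_rows --deltas '[[[0,0,0.0008],0],[[0,0,0.0015],0],[[0,0,0.002],0],[[0,0,0.0025],0],[[0,0,0.0025],0]]'

```text
clock: 11.8
tool_pos: [0.5524, 0.2142, 0.2115]
orientation: [-180.0, -0.0, -31.9]
force: [0.3, 0.4, -0.3]
opening: 0.0181
gripper_force: 30.0
```

Emit:
send_rows --deltas '[[[0,0,0.0008],0],[[0,0,0.0015],0],[[0,0,0.002],0],[[0,0,0.002],0],[[0,0,0.002],0]]'

```text
clock: 12.22
tool_pos: [0.5523, 0.2142, 0.21]
orientation: [-180.0, -0.0, -31.9]
force: [-1.6, 0.0, 2.6]
opening: 0.0179
gripper_force: 30.0
```

Seated on the gasket: contact came at 0.212 as predicted, with a light load now. Next I'll twist clockwise (positive tool z).

Emit:
send_rows --deltas '[[[0,0,0],0.03],[[0,0,0],0.09],[[0,0,0],0.15],[[0,0,0],0.21],[[0,0,0],0.25]]'

```text
clock: 12.63
tool_pos: [0.5527, 0.2143, 0.2101]
orientation: [-179.9, -0.0, -54.7]
force: [0.5, 0.2, 2.0]
opening: 0.0179
gripper_force: 30.0
```

```bash
python3 -c "
from h import *
cur()"
```

```text
12.6333 p [0.5527 0.2143 0.2101] rpy [-1.7995e+02 -2.0000e-02 -5.4720e+01] q [ 40.1  16.6 -16.4   0.  -56.9  -4.8] F [0.5 0.2 2. ] M [0.02 0.28 0.1 ] op 0.0179 30.0
```

Emit:
send_rows --deltas '[[[0,0,0],0.04],[[0,0,0],0.09],[[0,0,0],0.14],[[0,0,0],0.19],[[0,0,0],0.22]]'

```text
clock: 13.05
tool_pos: [0.5527, 0.2143, 0.2101]
orientation: [-179.9, 0.0, -74.5]
force: [1.0, -0.1, 2.6]
opening: 0.018
gripper_force: 30.0
```

Emit:
send_rows --deltas '[[[0,0,0],0.04],[[0,0,0],0.09],[[0,0,0],0.14],[[0,0,0],0.19],[[0,0,0],0.22]]'

```text
clock: 13.47
tool_pos: [0.5512, 0.214, 0.2087]
orientation: [179.9, -0.0, -94.3]
force: [-2.5, 0.2, -4.8]
opening: 0.0178
gripper_force: 30.0
```

```bash
python3 -c "
from h import *
cur();ctrl.snapshot('top');ctrl.snapshot('top');cur()"
```

```text
13.4667 p [0.5512 0.214  0.2087] rpy [ 1.7986e+02 -5.0000e-02 -9.4280e+01] q [ 40.1  16.6 -16.5  -0.1 -56.9 -44.3] F [-2.5  0.2 -4.8] M [0.27 0.76 0.38] op 0.0178 30.0
13.5667 p [0.5515 0.214  0.2087] rpy [ 1.7988e+02 -4.0000e-02 -9.4120e+01] q [ 40.1  16.7 -16.5  -0.1 -56.9 -44.2] F [-1.2 -0.4 -5.2] M [ 0.16  0.48 -0.23] op 0.0176 30.0
```

The ramp is pulling the lid down, as it should. I'll ease down 1 mm and go on to the stop.

Emit:
send_rows --deltas '[[[0,0,0.0006],0.03],[[0,0,0.001],0.06],[[0,0,0.0012],0.09],[[0,0,0.0012],0.11],[[0,0,0.0012],0.12]]'

```text
clock: 13.98
tool_pos: [0.552, 0.2141, 0.2086]
orientation: [180.0, -0.0, -104.8]
force: [-3.1, 0.6, -0.9]
opening: 0.0178
gripper_force: 30.1
```

```bash
python3 -c "
from h import *
cur();ctrl.snapshot('top');ctrl.snapshot('top');cur()"
```

```text
13.9833 p [0.552  0.2141 0.2086] rpy [ 1.7997e+02 -3.0000e-02 -1.0481e+02] q [ 40.1  16.7 -16.6  -0.  -56.8 -54.9] F [-3.1  0.6 -0.9] M [0.45 1.39 0.53] op 0.0178 30.1
14.0833 p [0.552  0.2141 0.2086] rpy [ 1.7996e+02 -3.0000e-02 -1.0476e+02] q [ 40.1  16.7 -16.6  -0.  -56.8 -54.8] F [-3.5  0.6 -1.4] M [0.33 1.25 0.33] op 0.0179 30.0
```

Emit:
send_rows --deltas '[[[0,0,0],0.01],[[0,0,0],0.02],[[0,0,0],0.03],[[0,0,0],0.035],[[0,0,0],0.035]]'

```text
clock: 14.5
tool_pos: [0.551, 0.2144, 0.2085]
orientation: [179.9, -0.0, -107.9]
force: [-8.8, 3.7, 1.5]
opening: 0.0178
gripper_force: 30.6
```

```bash
python3 -c "
from h import *
cur()"
```

```text
14.5 p [0.551  0.2144 0.2085] rpy [ 1.7988e+02 -5.0000e-02 -1.0794e+02] q [ 40.1  16.6 -16.6  -0.1 -56.9 -58. ] F [-8.8  3.7  1.5] M [1.2  3.4  0.75] op 0.0178 30.6
```

Emit:
send_rows --deltas '[[[0,0,0],0.01],[[0,0,0],0.02],[[0,0,0],0.03],[[0,0,0],0.03],[[0,0,0],0.03]]'

```text
clock: 14.92
tool_pos: [0.5509, 0.2142, 0.2086]
orientation: [179.9, -0.1, -110.6]
force: [-8.7, 1.7, 2.0]
opening: 0.0189
gripper_force: 31.5
```

```bash
python3 -c "
from h import *
cur();ctrl.snapshot('top');ctrl.snapshot('top');cur()"
```

```text
14.9167 p [0.5509 0.2142 0.2086] rpy [ 1.7988e+02 -8.0000e-02 -1.1060e+02] q [ 40.1  16.6 -16.6  -0.1 -56.9 -60.7] F [-8.7  1.7  2. ] M [0.85 3.61 0.9 ] op 0.0189 31.5
15.0167 p [0.5509 0.2141 0.2085] rpy [ 1.7987e+02 -9.0000e-02 -1.1060e+02] q [ 40.1  16.6 -16.6  -0.1 -56.9 -60.7] F [-10.    2.6   2.2] M [0.87 3.53 0.92] op 0.0189 31.5
```

The yaw has stalled against the stop: about 0.9 N m, and the bar is starting to slew in the pads. I'll release and lift.

Emit:
send_rows --deltas '[[[0,0,0],0],[[0,0,0],0],[[0,0,0],0],[[0,0,0],0],[[0,0,0],0]]' --gripper 0.5

```text
clock: 15.43
tool_pos: [0.5527, 0.2142, 0.209]
orientation: [-180.0, 0.0, -110.7]
force: [-0.2, 0.9, -0.9]
opening: 0.0418
gripper_force: 0.0
```

Emit:
send_rows --deltas '[[[0,0,-0.01],0],[[0,0,-0.03],0],[[0,0,-0.055],0],[[0,0,-0.08],0],[[0,0,-0.095],0]]'

```text
clock: 15.85
tool_pos: [0.5531, 0.2143, 0.2879]
orientation: [-179.9, 0.1, -110.7]
force: [0.8, 0.2, 0.7]
opening: 0.0441
gripper_force: 0.0
```

```bash
python3 - <<'E'
from h import *
ctrl.snapshot('top'); o=cur()
w=ctrl.snapshot("wrist"); save(w,"w6.png",s=1.5)
import pickle; pickle.dump(w,open("w6.pkl","wb"))
g=w["color"].max(2); c=proj(w,[.551,.215,.177]); print(c)
m=(g<45).astype(np.uint8); n,l,s,ce=cv2.connectedComponentsWithStats(m)
for k in range(1,n):
    if s[k,4]>300: print(k,s[k],ce[k].round(1))
p=o["tool_pos"]; plan(p,o["orientation"][2],[p[0]-.1,p[1]+.03,.30],-107,1)
E
```

```text
15.9 p [0.5538 0.2147 0.2899] rpy [-179.76    0.25 -110.67] q [ 40.1  12.9 -10.4   0.1 -66.4 -60.8] F [1.2 0.6 3.6] M [ 0.09 -0.16 -0.  ] op 0.044 0.0
[261.52478448 211.5087921 ]
1 [ 385   86   57   54 1202] [407.7 111.2]
4 [ 245  144   33  123 3035] [261.  205.3]
19 [300 229  22  46 590] [307.9 254.9]
20 [189 230  23  44 571] [203.7 254.9]
21 [ 339  235  155   97 9226] [413.7 281.9]
22 [    0   236   512   148 27090] [216.4 340.6]
[0.009, 0.1302, -0.0127] -0.0407
```

View pics/w6.png

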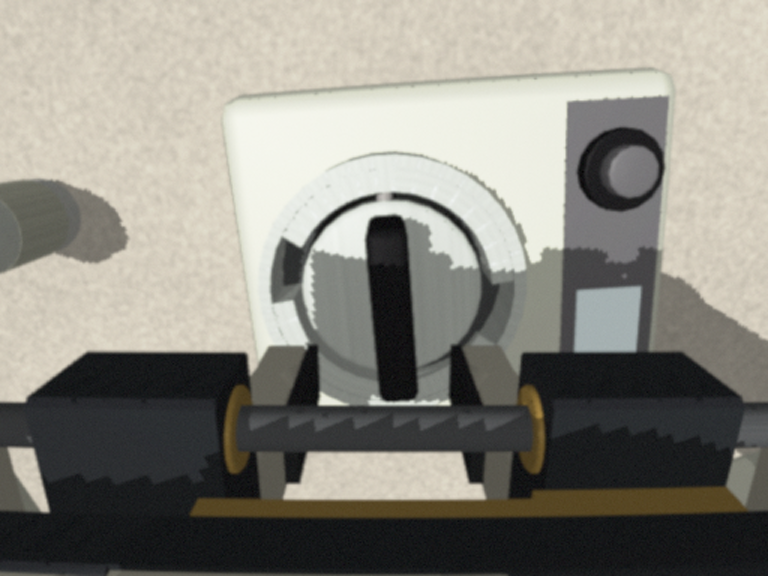

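The lid is in the collar with its pins under the lip and the bar roughly along the machine's y axis. The button is at (635,170). Now I'll compute the bar and machine yaw numerically.

```bash
python3 - <<'E'
from fit import *
import pickle; w=pickle.load(open("w6.pkl","rb"))
g=w["color"].max(2); m=(g<45).astype(np.uint8); n,l,s,ce=cv2.connectedComponentsWithStats(m)
k=[i for i in range(1,n) if abs(ce[i]-[261,205]).max()<3][0]
# bar side edges by row, at top face
ys=range(170,255); L=[];Rr=[]
for y in ys:
    xs=np.nonzero(l[y]==k)[0]; L.append(at(w,(xs.min()-.5,y),.177)[:2]); Rr.append(at(w,(xs.max()+.5,y),.177)[:2])
for e in(L,Rr,(np.array(L)+Rr)/2):
    e=np.array(e); d=np.linalg.svd(e-e.mean(0))[2][0]; print("bar yaw",np.degrees(np.arctan2(d[1],d[0])).round(2),e.mean(0).round(4))
f=lambda x,y,z:at(w,(x/1.5,y/1.5),z)[:2]
for a,b in(((568,101),(562,352)),((668,97),(652,352))):
    d=f(*a,.111)-f(*b,.111); print("strip yaw y-axis",np.degrees(np.arctan2(*d[::-1])).round(2))
fitcollar(w,[.551,.215])
gg=cv2.cvtColor(w["color"],cv2.COLOR_RGB2GRAY)
r=ctrl.cut_out
wn=ctrl.snapshot("wrist")
for t in("start_top","lid"):
    for r in ctrl.cut_out(wn,t)[:2]:
        y,x=np.nonzero(r["pixels"]); print(t,r["conf"],x.min(),x.max(),y.min(),y.max(),at(wn,(x.mean(),y.mean()),.125).round(4))
print("btn top",f(635,170,.125),f(635,170,.13),"ring base",f(620,168,.111))
cur()
E
```

```text
bar yaw 73.79 [0.5589 0.2128]
bar yaw 74.07 [0.5437 0.2185]
bar yaw 73.93 [0.5513 0.2157]
strip yaw y-axis -106.37
strip yaw y-axis -105.65
collar [0.5512 0.215 ] r 0.0486 65 rms 0.00075
notch dark 0.0525 80.0 116.0 17 130.3086322540363
notch dark 0.0545 80.0 115.0 16 129.1720824893911
notch dark 0.057 80.0 114.0 16 122.47015217443034
start_top 0.59 401 438 97 131 [0.4214 0.2022 0.125 ]
lid 0.9 200 318 128 268 [0.5524 0.2181 0.125 ]
lid 0.53 401 438 96 132 [0.4211 0.2023 0.125 ]
btn top [0.41815684 0.20315114] [0.42026874 0.20197037] ring base [0.41948077 0.20273213]
16.1 p [0.552  0.214  0.2845] rpy [ 1.7998e+02 -1.0000e-02 -1.1070e+02] q [ 40.1  13.1 -10.8  -0.  -66.1 -60.8] F [-0.9 -0.1 -1.3] M [ 0.08  0.04 -0.03] op 0.0441 0.0
```

The bar is at 73.9°, and the machine's y axis measures 73–74°, so the lid is at or within a fraction of a degree of the stop. There's plenty of time, so I'll re-grip squarely and push once more to be sure.

```bash
python3 - <<'E'
from h import *
o=cur(); plan(o['tool_pos'],o['orientation'][2],[.5512,.2148,.2095],-106.1,1)
E
```

```text
16.1 p [0.552  0.214  0.2845] rpy [ 1.7998e+02 -1.0000e-02 -1.1070e+02] q [ 40.1  13.1 -10.8  -0.  -66.1 -60.8] F [-0.9 -0.1 -1.3] M [ 0.08  0.04 -0.03] op 0.0441 0.0
[-0.0005, 0.0013, 0.0938] -0.0512
```

Emit:
send_rows --deltas '[[[-0.0005,0.001,0.015],-0.03],[[-0.0005,0.001,0.045],-0.051],[[-0.0005,0.001,0.07],-0.051],[[-0.0005,0.001,0.086],-0.051],[[-0.0005,0.001,0.0935],-0.051]]'

```text
clock: 16.52
tool_pos: [0.5504, 0.214, 0.2069]
orientation: [179.8, -0.2, -106.1]
force: [-0.7, -0.5, -0.4]
opening: 0.044
gripper_force: 0.0
```

Emit:
send_rows --deltas '[[[0,0,0],0],[[0,0,0],0],[[0,0,0],0],[[0,0,0],0],[[0,0,0],0]]' --gripper 0

```text
clock: 16.93
tool_pos: [0.5516, 0.215, 0.2109]
orientation: [-180.0, 0.0, -106.1]
force: [-3.3, 1.2, 4.0]
opening: 0.0175
gripper_force: 30.0
```

Emit:
send_rows --deltas '[[[0,0,0],0],[[0,0,0],0],[[0,0,0],0],[[0,0,0],0],[[0,0,0],0]]'

```text
clock: 17.35
tool_pos: [0.5516, 0.215, 0.2108]
orientation: [-180.0, 0.0, -106.1]
force: [-4.7, 1.4, 5.0]
opening: 0.0178
gripper_force: 30.0
```

```bash
python3 -c "
from h import *
cur()"
```

```text
17.35 p [0.5516 0.215  0.2108] rpy [-1.7998e+02  4.0000e-02 -1.0607e+02] q [ 40.2  16.5 -16.5  -0.  -57.  -56.3] F [-4.7  1.4  5. ] M [0.45 1.74 0.32] op 0.0178 30.0
```

Emit:
send_rows --deltas '[[[0,0,0],0.008],[[0,0,0],0.016],[[0,0,0],0.022],[[0,0,0],0.022],[[0,0,0],0.022]]'

```text
clock: 17.77
tool_pos: [0.551, 0.2152, 0.2108]
orientation: [180.0, 0.0, -108.0]
force: [-8.3, 2.8, 7.9]
opening: 0.0183
gripper_force: 30.4
```

```bash
python3 -c "
from h import *
cur()"
```

```text
17.7667 p [0.551  0.2152 0.2108] rpy [ 1.7997e+02  2.0000e-02 -1.0802e+02] q [ 40.2  16.5 -16.5  -0.  -57.  -58.2] F [-8.3  2.8  7.9] M [0.97 2.89 0.72] op 0.0183 30.4
```

Emit:
send_rows --deltas '[[[0,0,0],0.008],[[0,0,0],0.016],[[0,0,0],0.022],[[0,0,0],0.022],[[0,0,0],0.022]]'

```text
clock: 18.18
tool_pos: [0.5509, 0.2151, 0.2108]
orientation: [180.0, -0.0, -110.0]
force: [-8.2, 2.7, 8.6]
opening: 0.0184
gripper_force: 31.3
```

```bash
python3 -c "
from h import *
cur()"
```

```text
18.1833 p [0.5509 0.2151 0.2108] rpy [ 179.96   -0.   -109.98] q [ 40.2  16.5 -16.5  -0.  -57.  -60.2] F [-8.2  2.7  8.6] M [0.79 3.13 0.89] op 0.0184 31.3
```

It stalled at once at the same angle, so the lid is at the stop. I'll release, lift, check the bar numerically and triangulate the button.

Emit:
send_rows --deltas '[[[0,0,0],0],[[0,0,0],0],[[0,0,0],0],[[0,0,0],0],[[0,0,0],0]]' --gripper 0.5

```text
clock: 18.6
tool_pos: [0.5518, 0.2147, 0.2099]
orientation: [-180.0, -0.0, -110.1]
force: [0.2, 0.7, -0.1]
opening: 0.0419
gripper_force: 0.0
```

Emit:
send_rows --deltas '[[[0,0,-0.01],0],[[0,0,-0.03],0],[[0,0,-0.055],0],[[0,0,-0.08],0],[[0,0,-0.095],0]]'

```text
clock: 19.02
tool_pos: [0.5524, 0.215, 0.2889]
orientation: [-179.9, 0.1, -110.1]
force: [1.0, -0.1, 0.4]
opening: 0.0437
gripper_force: 0.0
```

```bash
python3 - <<'E'
from fit import *
import pickle
for i in range(4): ctrl.snapshot("top")
w=ctrl.snapshot("wrist"); pickle.dump(w,open("w7.pkl","wb")); o=cur()
g=w["color"].max(2); m=(g<45).astype(np.uint8); n,l,s,ce=cv2.connectedComponentsWithStats(m)
c=proj(w,[.551,.215,.177]); k=l[int(c[1]),int(c[0])]; print(k,s[k])
L=[];Rr=[]
for y in range(s[k][1]+25,s[k][1]+105):
    xs=np.nonzero(l[y]==k)[0]; L.append(at(w,(xs.min()-.5,y),.177)[:2]); Rr.append(at(w,(xs.max()+.5,y),.177)[:2])
e=(np.array(L)+Rr)/2; d=np.linalg.svd(e-e.mean(0))[2][0]; print("bar yaw",np.degrees(np.arctan2(d[1],d[0])).round(2),e.mean(0).round(4))
# button: grey disc inside bezel
rays=[]
w4=pickle.load(open("w4.pkl","rb")); P=pickle.load(open("P.pkl","rb"))["top"]
for q,(cu,cv_) in((w4,(345,191)),(w,proj(w,[.4205,.2025,.125])),(P,proj(P,[.4205,.2025,.125]))):
    G=cv2.cvtColor(q["color"],cv2.COLOR_RGB2GRAY); i,j=int(cv_),int(cu); t=G[i,j]
    mk=(abs(G.astype(int)-int(t))<18).astype(np.uint8); mk=cv2.morphologyEx(mk,cv2.MORPH_OPEN,np.ones((3,3)));_,ll,ss,cc=cv2.connectedComponentsWithStats(mk); kk=ll[i,j]
    print(t,ss[kk],cc[kk].round(1)); 
    if kk and ss[kk,4]<2500: rays.append(ray(q,cc[kk]))
A=np.zeros((3,3));b=np.zeros(3)
for o_,d_ in rays[:2]:
    d_=d_/np.linalg.norm(d_); M=np.eye(3)-np.outer(d_,d_); A+=M;b+=M@o_
X=np.linalg.solve(A,b);print("button",X.round(4))
plan(o['tool_pos'],o['orientation'][2],[.4205,.2025,.27],-17,3)
E
```

```text
19.2667 p [0.5514 0.2147 0.2857] rpy [ 1.7997e+02 -2.0000e-02 -1.1008e+02] q [ 40.2  13.  -10.7  -0.  -66.3 -60.2] F [0.3 0.1 0.6] M [-0.01  0.11  0.02] op 0.0438 0.0
4 [ 242  147   35  127 3181]
bar yaw 73.87 [0.5504 0.2131]
130 [332 179  29  28 625] [346.2 192.5]
124 [405 102  32  33 806] [420.5 117.6]
67 [131 244  10   9  74] [135.5 247.9]
button [0.4221 0.2018 0.1311]
[0.0235, 0.0495, 0.0065] -0.3447
[-0.0054, 0.0545, 0.0065] -0.3447
[-0.0327, 0.0439, 0.0065] -0.3447
```

The bar yaw is unchanged (73.87°), so it's locked at the stop. Now to the button, with the gripper closing and the tool turned to −17°.

Emit:
send_rows --deltas '[[[0.004,0.008,0],-0.06],[[0.008,0.018,0],-0.135],[[0.013,0.029,0],-0.21],[[0.018,0.039,0.003],-0.28],[[0.0235,0.049,0.006],-0.345]]' --gripper 0

```text
clock: 19.68
tool_pos: [0.5077, 0.2103, 0.2801]
orientation: [179.9, -0.0, -78.7]
force: [-0.4, 0.5, 0.0]
opening: 0.0158
gripper_force: 0.0
```

Emit:
send_rows --deltas '[[[-0.001,0.011,0.001],-0.07],[[-0.002,0.022,0.002],-0.14],[[-0.003,0.033,0.004],-0.21],[[-0.004,0.044,0.005],-0.28],[[-0.0054,0.0545,0.006],-0.345]]'

```text
clock: 20.1
tool_pos: [0.464, 0.2061, 0.2753]
orientation: [179.9, 0.0, -47.7]
force: [0.2, -0.9, 0.7]
opening: 0.0001
gripper_force: 0.0
```

Emit:
send_rows --deltas '[[[-0.009,0.012,0.001],-0.07],[[-0.018,0.023,0.003],-0.14],[[-0.024,0.033,0.005],-0.21],[[-0.029,0.04,0.006],-0.28],[[-0.032,0.044,0.0065],-0.345]]'

```text
clock: 20.52
tool_pos: [0.4204, 0.2014, 0.2703]
orientation: [179.9, 0.1, -16.6]
force: [0.1, 0.3, -0.4]
opening: 0.0004
gripper_force: 0.0
```

```bash
python3 - <<'E'
from h import *
for i in range(4): ctrl.snapshot("top")
w=ctrl.snapshot("wrist"); o=cur(); print(proj(w,[.4218,.202,.128]))
for r in ctrl.boxes_of(w,"start_top"): print(r["conf"],r["xy"]*np.array([512,384]))
plan(o['tool_pos'],o['orientation'][2],[.4218,.202,.20],-17,1)
E
```

```text
20.7667 p [0.4216 0.202  0.2709] rpy [ 1.7996e+02  1.0000e-02 -1.7110e+01] q [ 49.8   1.6 -26.3   0.  -62.2  23.1] F [1.  0.5 0. ] M [-0.02  0.08  0.01] op 0.0001 0.0
[256.54499837 199.91082742]
0.98 [256.7168 199.7184]
[0.0002, -0.0001, 0.0886] -0.0012
```

Emit:
send_rows --deltas '[[[0,0,0.015],0],[[0,0,0.04],0],[[0,0,0.063],0],[[0,0,0.078],0],[[0,0,0.085],0]]'

```text
clock: 21.23
tool_pos: [0.4211, 0.2013, 0.2013]
orientation: [179.9, 0.1, -17.1]
force: [-0.0, -1.1, 0.6]
opening: 0.0002
gripper_force: 0.0
```

Emit:
send_rows --deltas '[[[0,0,0],0],[[0,0,0.002],0],[[0,0,0.004],0],[[0,0,0.006],0],[[0,0,0.007],0]]'

```text
clock: 21.65
tool_pos: [0.4219, 0.2023, 0.1982]
orientation: [-179.9, -0.0, -16.9]
force: [-0.2, 1.1, 1.2]
opening: 0.0002
gripper_force: 0.9
```

Emit:
send_rows --deltas '[[[0,0,0.001],0],[[0,0,0.002],0],[[0,0,0.003],0],[[0,0,0.004],0],[[0,0,0.005],0]]'

```text
clock: 22.07
tool_pos: [0.4219, 0.2023, 0.1939]
orientation: [-179.9, -0.0, -16.9]
force: [1.1, 1.0, 4.7]
opening: 0.0004
gripper_force: 2.1
```

Emit:
send_rows --deltas '[[[0,0,0.001],0],[[0,0,0.002],0],[[0,0,0.003],0],[[0,0,0.004],0],[[0,0,0.004],0]]'

```text
clock: 22.48
tool_pos: [0.422, 0.2024, 0.1925]
orientation: [-179.9, -0.1, -16.9]
force: [-7.2, -1.7, 24.6]
opening: 0.0004
gripper_force: 12.3
```

At 24 N the button has bottomed out. Retracting.

Emit:
send_rows --deltas '[[[0,0,-0.005],0],[[0,0,-0.015],0],[[0,0,-0.04],0],[[0,0,-0.07],0],[[0,0,-0.09],0]]'

```text
clock: 22.9
tool_pos: [0.4212, 0.2016, 0.2637]
orientation: [180.0, 0.0, -16.9]
force: [1.0, 0.9, -0.0]
opening: 0.0006
gripper_force: 0.0
```

Emit:
send_rows --deltas '[[[0,0,0],0],[[0,0,0],0],[[0,0,0],0],[[0,0,0],0],[[0,0,0],0]]'

```text
clock: 23.32
tool_pos: [0.4211, 0.2016, 0.2614]
orientation: [179.9, 0.1, -16.9]
force: [0.6, 0.2, -1.0]
opening: 0.0006
gripper_force: 0.0
```

```bash
python3 - <<'E'
from h import *
w=ctrl.snapshot("wrist"); cur(); print(proj(w,[.4219,.2023,.131]),proj(w,[.4219,.2023,.125]))
for r in ctrl.boxes_of(w,"start_top"): print(r["conf"],r["xy"]*np.array([512,384]))
g=w["color"].max(2); m=(g<45).astype(np.uint8); n,l,s,ce=cv2.connectedComponentsWithStats(m)
for k in range(1,n):
    if s[k,4]>300 and s[k,1]<150:
        ys,xs=np.nonzero(l==k); W=np.array([at(w,(x,y),.177)[:2] for x,y in zip(xs,ys)],np.float32); print(s[k],cv2.minAreaRect(W))
E
```

```text
23.3667 p [0.4212 0.2017 0.2616] rpy [ 1.7991e+02  5.0000e-02 -1.6920e+01] q [ 49.8   2.1 -27.1  -0.  -60.9  23.3] F [-0.1  1.  -0. ] M [-0.    0.19  0.04] op 0.0003 0.0
[255.3271601  205.07862523] [255.31616482 202.26269831]
0.65 [254.8224 201.2928]
[  67    0  166   31 4000] ((0.5427408218383789, 0.21791626513004303), (0.07825613021850586, 0.013461070135235786), 72.11129760742188)
[177  23  74  73 348] ((0.5106105208396912, 0.1938091218471527), (0.010232903994619846, 0.049234118312597275), 26.769311904907227)
```

The lid's still locked, the button was pressed to its end and released, and the arm is clear. Handing in.

```bash
python3 -c "
from plant import ctrl
print(ctrl.close_job())"
```

```text
the job is handed in; nothing more can be done
None
```

The job is handed in at about 23 s. The lid was lowered through the notches and twisted to the stop, then the start button was pressed to the bottom (24 N) and released; that it came fully back up was not confirmed, and the hand-in returned no verdict.

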